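# Close the vent on the cooled carrots

## Robot

A 6-joint arm with a two-finger parallel gripper is mounted at the origin on the work surface. World frame = base frame: x ahead of the robot, y to its left, z up, the work surface at z = 0. Lengths are in m, angles in rad, forces in N, time in s.
With the tool pointing down it reaches from about 0.275 to 0.75 m from the base axis. Payload 10.2 kg.
Tool frame: the origin (TCP) lies between the finger pads; the fingertips stand 25 mm ahead of it and the grasp point (between the pads) lies 6 mm ahead of it; x points along the fingers, y is the direction in which the jaws open and shut, and the axes are right-handed (so a half turn about x gives the same grasp; the last joint's range is limited). The gripper opens to 85 mm and grips with 20 to 120 N. Pads are 22 mm wide; open, the fingers measure 114 mm over their backs; the gripper's body (76 mm by 85 mm) begins 54 mm behind the grasp point. The pads swing forward as they close: fully open they stand 13 mm farther back than shut.
Start: joints at [-1.438, 0.313, 1.498, -0, 1.331, -0.223], TCP at [0.183, -0.492, 0.256] pointing down, gripper open.
Joint ranges: [-2.94, 2.94], [-0.97, 2.17], [0.19, 2.56], [-1.23, 4.37], [0.02, 3.11], [-2.88, 2.88]. Speed limits (rad/s): [2.39, 2.39, 3.01, 3.14, 3.14, 3.14].

## Interface

Orientations are given as a 3x3 rotation matrix whose columns are the frame's x, y, z axes.
In Python, from cell import robot gives the robot as it stands. The module is installed in compiled form; this text tells all that it offers.
- The arm moves only by the tool step_arm, never from a script. Its argument "rows" is a list of rows, each a list of 2 entries, a list of its own where there are three numbers: the shift along the tool's x, y, z in m, then the turn about the tool's x in degrees. In form: [[[tx, ty, tz], turn], ...]. A call has 1 to 8 rows; each row is the pose to reach, as a shift and turn from the pose commanded when the call began, along the tool's axes at that moment; what a row does not reach only later rows make up. A row lasts 1/12 s, in which the tool goes at most 41.7 mm and 7.16 degrees, less where a joint would pass 70% of its speed; a pose out of reach is approached as far as the arm can. A call with a gripper value outside its range is refused whole. "claw" is the opening in per cent of the stroke, from 0 (shut) to 100 (fully open), set as the call begins (left out, the last holds). The fingers move at their own pace and stop on an object; the grip force is fixed at half the most. Time passes only in rows, so rows that repeat a pose let the fingers close. It gives the time, the measured TCP pose, the force and the opening at its end, in the units of the state.
- robot.read_state(): the state, without advancing time (a new reading comes with each control period).
- robot.read_camera(name): name is "side" or "top" or "wrist"; returns a dict with "color" (420x560x3 uint8, red, green, blue), "camera_matrix" (3x3 intrinsics, pixels), "dist_coeffs" ([k1, k2, p1, p2, k3] as OpenCV has them; the pictures are not rectified), "view" (4x4, takes a point from world to camera coordinates); the wrist camera has in their place "hand_eye" (4x4, takes a point from camera to tool coordinates, whose origin is the TCP and whose axes are the tool frame's). Camera axes: x right, y down, z forward; pixel columns grow to the right and rows downward; lengths in m; the calibration is good to about 2 mm. A picture is of the moment at which its call begins: read the wrist's pose just before it. There is no depth.
- robot.job_done(): hands the job in, once; it reports no verdict.
The state is a dict: "t": time; "qpos": joint angles; "qvel": joint speeds; "effort": joint torques, N m; "eef_pos": TCP position; "tool_rot": TCP orientation; "force": force on the tool from outside, world axes, zero at the start; "moment": the same for the moment, N m; "width": opening from 0.0 (shut) to 1.0 (fully open).
Only numpy, scipy, OpenCV 4.12 (cv2) and the standard library are available. Lean on these libraries where they do the work, as an engineer would, in place of code of your own. Each camera call takes 0.05 s, during which the arm holds its last target.

## Task

Three clear tubs of blanched vegetables are cooling on the bench with the blue vent flaps on their lids standing open. The carrots are cold now: with the fingertips, gently press the vent flap on the carrot tub fully shut, then move the hand clear. Do not lift the tub or shove it about, and do not touch the potato tub, the sprout tub (both must go on venting), the thermometer or the marker.

Things in the scene. Friction and masses are not known exactly. Their poses are not given: they have to be found in the camera images.
- carrot_tub: Loose clear plastic tub, 180 x 120 mm at the mouth, 80 mm high, closed by a clear press-fit lid (186 x 126 mm over its skirt, rim 88 mm above the bench), full of whole ORANGE carrots; about 0.75 kg. Origin: centre of its underside. x runs along its length, z up. Its vent sits on the centre line in the -x half of the lid: a white raised seat 42 x 34 mm, its top 91 mm above the bench, carrying the blue flap.
- potato_tub: The same tub and lid with the same vent, full of round CREAM-YELLOW potatoes. Not to be touched. Origin and axes as for the carrot tub.
- sprout_tub: The same tub and lid with the same vent, full of round GREEN sprouts. Not to be touched. Origin and axes as for the carrot tub.
- carrot_vent_hinge (a point): Middle of the hinge line of the carrot tub's vent flap, at (-30, 0, 93) mm in the tub's frame; its axes are the tub's. The flap reaches 34 mm from here to its free end, towards the tub's -x; it is 26 mm wide (along y) and 3 mm thick (4.5 mm at the lip of its free end).
- carrot_vent_pad (a point): Point on the upper face of the carrot tub's blue flap, on its centre line, 22 mm from the hinge. It moves with the flap: with the flap shut it lies at (-52, 0, 94.5) mm in the tub's frame.
- carrot_vent (a joint): Angle of the carrot tub's vent flap: 0 = shut flat on its seat (its stop; beyond it the springy lid panel gives about 1 mm per 5 N, 6 mm at most), growing as the free end rises; it starts between 0.55 and 0.85, and 1.0 is the open stop. A light friction hinge (about 1 N at the free end): it stays where it is left.
- potato_vent (a joint): Angle of the potato tub's vent flap, same meaning; it must stay open.
- sprout_vent (a joint): Angle of the sprout tub's vent flap, same meaning; it must stay open.
- thermometer: Loose pocket probe thermometer lying on the bench: white housing 75 x 24 x 16 mm and a thin steel probe, 187 mm long in all along its x (probe to +x). Origin on the bench, 45 mm from the middle of the housing towards the probe. Not to be touched.
- marker: Loose white marker with a black cap lying on the bench, 131 mm long along its x (cap to +x), 17 mm thick. Origin on the bench near its middle. Not to be touched.
Mind the look-alikes: they are no part of the job. What is shaped like the carrot_tub but red is not meant.

How it is judged:
On the way:
1. The fingers press the carrot tub's vent flap down on its seat (value of joint carrot_vent below 0.12 rad and contact force between the fingers and carrot_tub above 0.2 N).
At the end, for the whole second after the job is handed in: The carrot tub's vent flap is shut (within 0.12 rad, 4 mm at its free end), the potato and sprout vents are still open (over 0.45 rad), the carrot tub stands level and at rest within 20 mm of where it was, and the other tubs, thermometer and marker are within 10 mm of where they were (value of joint carrot_vent below 0.12 rad and value of joint each of potato_vent, sprout_vent above 0.45 rad and distance of carrot_tub from where it was at the start of the episode below 0.02 m and angle between carrot_tub's own z axis and vertical below 0.05 rad and linear speed of carrot_tub below 0.01 m/s and distance of each of potato_tub, sprout_tub, thermometer, marker from where it was at the start of the episode below 0.01 m); the robot touches nothing.
It fails at once if The robot touches the potato tub, the sprout tub, the thermometer or the marker (contact force between any of the arm, the fingers and potato_tub above 0.3 N or contact force between any of the arm, the fingers and sprout_tub above 0.3 N or contact force between any of the arm, the fingers and thermometer above 0.3 N or contact force between any of the arm, the fingers and marker above 0.3 N).
It fails at once if The potato or sprout vent is pushed towards shut (value of joint any of potato_vent, sprout_vent below 0.45 rad).
It fails at once if The carrot tub is lifted (10 mm), tipped (0.12 rad) or shoved (20 mm) (height (world z) of carrot_tub above 0.01 m or angle between carrot_tub's own z axis and vertical above 0.12 rad or distance of carrot_tub from where it was at the start of the episode above 0.02 m).
It fails at once if The robot presses on the carrot tub harder than 30 N (contact force between any of the fingers, the arm and carrot_tub above 30 N).
It also fails if it takes over 38 s, if anything falls off the work surface, if the arm or the gripper's body presses on something with over 40 N, if the wrist force passes 120 N, or if a joint passes its speed limit or range.

## Working session

There is one attempt and no reset: what is moved stays moved. The work goes in short steps, Python scripts to look and compute and a tool call to move; the robot and the scene stay as the last step left them, time stands still between calls to the robot, and variables do not carry over. Pictures are saved under pics/ and viewed, and the job is handed in when it is done.

Besides the shell and the picture viewer there is one more tool, called in YAML: its name, and indented under it one key for each argument. step_arm: Moves the arm, as the interface text tells. Its arguments: {"type":"object","properties":{"rows":{"type":"array","items":{"type":"array"}},"claw":{"type":"number"}},"required":["rows"]}

```bash
mkdir -p pics; python3 - <<'E'
from cell import robot
import cv2,numpy as np
s=robot.read_state();print({k:np.round(v,3).tolist() for k,v in s.items()})
for n in("side","top","wrist"):
    c=robot.read_camera(n);cv2.imwrite(f"pics/{n}0.png",c["color"][:,:,::-1])
    print(n,np.round(c["camera_matrix"],1).tolist(),np.round(c["dist_coeffs"],3).tolist(),np.round(c.get("view",c.get("hand_eye")),3).tolist())
E
```

```text
{'t': 0.0, 'qpos': [-1.438, 0.313, 1.498, 0.0, 1.331, -0.223], 'qvel': [-0.001, 0.002, 0.002, -0.001, -0.0, -0.001], 'effort': [-0.0, -41.226, -25.974, -0.0, 0.004, 0.0], 'eef_pos': [0.183, -0.492, 0.256], 'tool_rot': [[-0.0, 0.348, -0.937], [0.001, -0.937, -0.348], [-1.0, -0.001, -0.0]], 'force': [-0.018, 0.249, -0.047], 'moment': [0.025, 0.014, -0.041], 'width': 1.003}
side [[418.3, 0.0, 278.5], [0.0, 418.3, 205.0], [0.0, 0.0, 1.0]] [-0.078, 0.0, 0.0, 0.0, 0.0] [[-0.894, -0.448, 0.007, 0.412], [-0.297, 0.582, -0.757, 0.207], [0.335, -0.679, -0.654, 1.003], [0.0, 0.0, 0.0, 1.0]]
top [[527.7, 0.0, 282.0], [0.0, 527.7, 203.6], [0.0, 0.0, 1.0]] [-0.102, 0.0, 0.0, 0.0, 0.0] [[0.024, -1.0, 0.002, -0.009], [-0.983, -0.024, -0.181, 0.479], [0.181, 0.002, -0.984, 1.296], [0.0, 0.0, 0.0, 1.0]]
wrist [[365.2, 0.0, 276.8], [0.0, 365.2, 210.3], [0.0, 0.0, 1.0]] [0.014, 0.0, 0.0, 0.0, 0.0] [[-0.0, -0.274, 0.962, -0.118], [1.0, -0.001, -0.0, -0.0], [0.001, 0.962, 0.274, -0.07], [0.0, 0.0, 0.0, 1.0]]
```

View pics/top0.png

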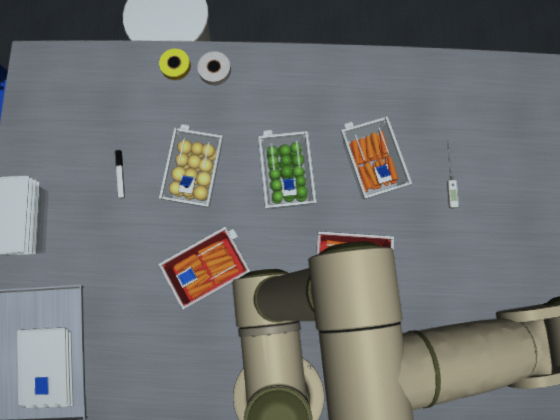

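View pics/side0.png

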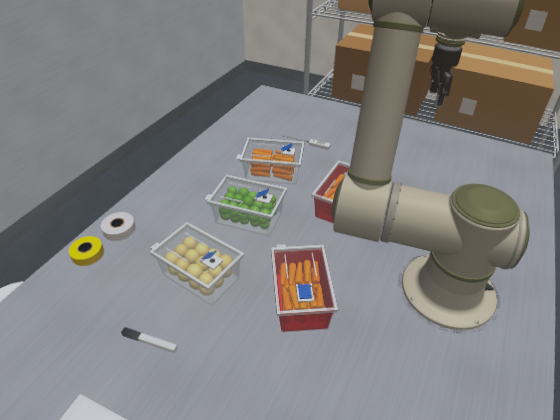

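View pics/wrist0.png

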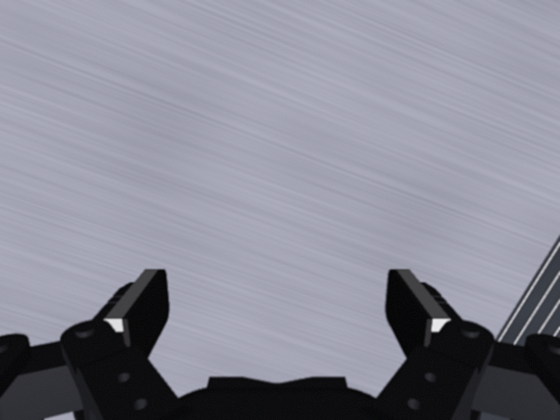

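The top view shows the clear carrot tub at about (377,157), with its blue flap near (383,173). The red look-alikes are at (205,268) and (355,250). The sprout tub is at (287,170), the potato tub at (191,167), the thermometer at (452,185) and the marker at (120,173).

```bash
cat >h.py <<'E'
import numpy as np,cv2
def ray(c,uv):
    p=cv2.undistortPoints(np.array([[uv]],float),c["camera_matrix"],np.array(c["dist_coeffs"]))[0,0]
    V=np.array(c["view"]);R,t=V[:3,:3],V[:3,3]
    return -R.T@t,R.T@np.array([p[0],p[1],1])
def onz(c,uv,z):
    o,d=ray(c,uv);return o+d*(z-o[2])/d[2]
def proj(c,P):
    V=np.array(c["view"]);r=cv2.Rodrigues(V[:3,:3])[0]
    return cv2.projectPoints(np.array(P,float).reshape(-1,1,3),r,V[:3,3],c["camera_matrix"],np.array(c["dist_coeffs"]))[0][:,0]
E
python3 - <<'E'
from cell import robot
from h import *
t=robot.read_camera("top");s=robot.read_camera("side")
a=cv2.resize(t["color"][105:210,330:470,::-1],None,fx=5,fy=5,interpolation=cv2.INTER_CUBIC)
b=cv2.resize(s["color"][125:195,220:340,::-1],None,fx=6,fy=6,interpolation=cv2.INTER_CUBIC)
cv2.imwrite("pics/tc.png",a);cv2.imwrite("pics/sc.png",b)
for n,c in(("top",t),("side",s)):
    im=c["color"].astype(int);m=((im[...,2]>90)&(im[...,2]>im[...,0]+60)&(im[...,2]>im[...,1]+40)).astype(np.uint8)
    k,_,st,ce=cv2.connectedComponentsWithStats(m)
    for i in range(1,k):
        if st[i,4]>8: print(n,st[i],ce[i].round(1),onz(c,ce[i],.1).round(3))
E
```

```text
top [  0  80   6  40 113] [ 1.8 96. ] [0.737 0.742 0.1  ]
top [376 165  14  13 109] [382.8 170.8] [ 0.557 -0.245  0.1  ]
top [180 176  13  10  92] [185.9 180.7] [0.52 0.24 0.1 ]
top [283 179  11  11 104] [288.3 183.7] [ 0.519 -0.012  0.1  ]
top [178 269  18  16 161] [186.5 276.5] [0.287 0.225 0.1  ]
top [ 35 377  13  18 221] [ 41.  385.5] [0.018 0.56  0.1  ]
side [282 143  10   8  43] [286.5 147. ] [ 0.558 -0.249  0.1  ]
side [256 188  13   9  49] [262.1 192.7] [ 0.519 -0.017  0.1  ]
side [202 251  14   8  37] [208.7 254.9] [0.521 0.237 0.1  ]
side [298 284  14  15 161] [304.6 290.9] [0.285 0.23  0.1  ]
```

View pics/tc.png

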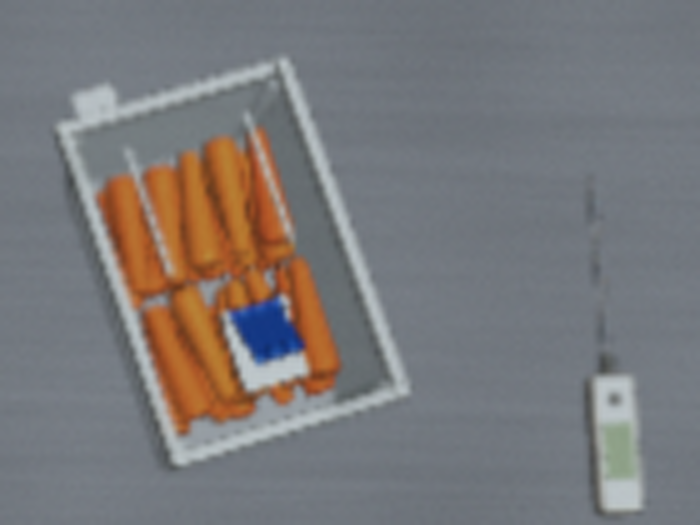

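View pics/sc.png

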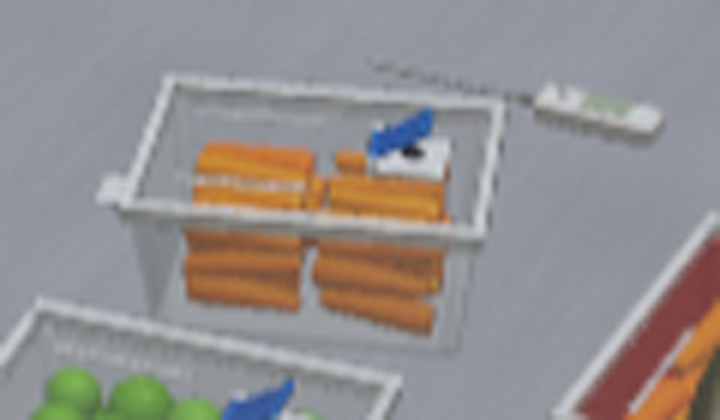

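```bash
python3 - <<'E'
from cell import robot
from h import *
t=robot.read_camera("top");s=robot.read_camera("side");st=robot.read_state()
cs=np.array([onz(t,(330+u/5-.4,105+v/5-.4),.088) for u,v in[(62,127),(285,62),(405,388),(178,462)]])
print(cs.round(3),"sides",[np.linalg.norm(cs[i]-cs[i-1]).round(4) for i in range(4)])
c2=np.array([onz(s,(220+u/6-.4,125+v/6-.4),.088) for u,v in[(128,208),(168,80),(500,103),(482,236)]])
print("side corners",c2.round(3),c2.mean(0))
c=cs.mean(0);x=(cs[0]+cs[1]-cs[2]-cs[3])[:2];x/=np.linalg.norm(x);y=np.array([-x[1],x[0]])
print("centre",c,"yaw",np.arctan2(x[1],x[0]))
W=lambda a,b,z:np.r_[c[:2]+a*x+b*y,z]
print("hinge",W(-.03,0,.093),"pad",W(-.052,0,.0945))
pts=[W(-.03,.013,.093),W(-.03,-.013,.093)]
for q in(.55,.7,.85):pts.append(W(-.03-.034*np.cos(q),0,.093+.034*np.sin(q)))
print("top crop",((proj(t,pts)-[330,105]+.4)*5).round(0).tolist());print("side crop",((proj(s,pts)-[220,125]+.4)*6).round(0).tolist())
R=np.array(st["tool_rot"]);p=np.array(st["eef_pos"])
for nm,P in(("pad",W(-.052,0,.0945)),("tip",W(-.056,0,.115))):print(nm,R.T@(P-p))
print("tub x in tool",R.T@np.r_[x,0])
E
```

```text
[[ 0.664 -0.145  0.088]
 [ 0.702 -0.259  0.088]
 [ 0.533 -0.316  0.088]
 [ 0.493 -0.202  0.088]] sides [np.float64(0.1806), np.float64(0.1202), np.float64(0.1784), np.float64(0.1208)]
side corners [[ 0.659 -0.141  0.088]
 [ 0.702 -0.256  0.088]
 [ 0.532 -0.317  0.088]
 [ 0.49  -0.201  0.088]] [ 0.59588352 -0.22879247  0.088     ]
centre [ 0.59791995 -0.230566    0.088     ] yaw 0.3270549742060758
hinge [ 0.56951018 -0.24020366  0.093     ] pad [ 0.54867634 -0.24727129  0.0945    ]
top crop [[230.0, 318.0], [279.0, 303.0], [281.0, 356.0], [280.0, 349.0], [279.0, 340.0]]
side crop [[371.0, 162.0], [378.0, 134.0], [431.0, 123.0], [425.0, 116.0], [419.0, 109.0]]
pad [ 0.16170071 -0.10199945 -0.42817058]
tip [ 0.14120048 -0.10212073 -0.42417362]
tub x in tool [ 5.89230826e-05  2.87440985e-02 -9.99586801e-01]
```

The two views agree: the centre is within 2 mm, and the rim measures 180 x 120 mm. The tool is already aligned with the tub, so I'll shut the jaws and move above the flap at the current height.

step_arm:
  rows:
    - [[0,-0.008,-0.034],0]
    - [[0,-0.016,-0.068],0]
    - [[0,-0.024,-0.102],0]
    - [[0,-0.032,-0.136],0]
    - [[0,-0.04,-0.17],0]
    - [[0,-0.048,-0.204],0]
    - [[0,-0.056,-0.238],0]
    - [[0,-0.064,-0.27],0]
  claw: 0

```text
t: 1.02
eef_pos: [0.4151, -0.3367, 0.2564]
tool_rot: [[0.0, 0.349, -0.937], [-0.0, -0.937, -0.349], [-1.0, 0.0, -0.0]]
force: [0.4, -0.3, -0.3]
width: 0.001
```

step_arm:
  rows:
    - [[0,-0.008,-0.034],0]
    - [[0,-0.016,-0.068],0]
    - [[0,-0.024,-0.102],0]
    - [[0,-0.031,-0.132],0]
    - [[0,-0.038,-0.159],0]
    - [[0,-0.038,-0.159],0]
    - [[0,-0.038,-0.159],0]
    - [[0,-0.038,-0.159],0]

```text
t: 1.68
eef_pos: [0.5491, -0.2473, 0.2561]
tool_rot: [[-0.0, 0.348, -0.937], [0.0, -0.937, -0.348], [-1.0, -0.0, 0.0]]
force: [-0.1, 0.5, -0.1]
width: 0.002
```

```bash
python3 - <<'E'
from cell import robot
from h import *
st=robot.read_state();c=robot.read_camera("wrist");cv2.imwrite("pics/w1.png",c["color"][:,:,::-1])
s=robot.read_camera("side");cv2.imwrite("pics/s1.png",cv2.resize(s["color"][60:200,200:360,::-1],None,fx=4,fy=4))
R=np.array(st["tool_rot"]);p=np.array(st["eef_pos"]);print(st["t"],p,R.round(3).tolist(),st["width"],st["force"])
H=np.array(c["hand_eye"]);T=np.eye(4);T[:3,:3]=R;T[:3,3]=p
c["view"]=np.linalg.inv(T@H)
yaw=.327;x=np.array([np.cos(yaw),np.sin(yaw)]);y=np.array([-x[1],x[0]]);ce=np.array([.5969,-.2297])
W=lambda a,b,z:np.r_[ce+a*x+b*y,z]
print("hinge",proj(c,[W(-.03,.013,.093),W(-.03,-.013,.093)]).round(),"tip",proj(c,[W(-.03-.034*np.cos(.7),0,.115)]).round(),"seat",proj(c,[W(-.03-.034,b,.091) for b in(-.017,.017)]).round(), "corners",proj(c,[W(a,b,.088) for a in(-.09,.09) for b in(-.06,.06)]).round())
print("tool delta to pad",R.T@(W(-.052,0,.0945)-p))
E
```

```text
1.6833 [ 0.54912395 -0.24734093  0.25613732] [[-0.0, 0.348, -0.937], [0.0, -0.937, -0.348], [-1.0, -0.0, 0.0]] 0.002399538508374102 [-0.1147725   0.47417717 -0.05972579]
hinge [[260. 171.]
 [293. 172.]] tip [[275. 212.]] seat [[296. 213.]
 [254. 212.]] corners [[346. 244.]
 [202. 240.]
 [367.   2.]
 [195.  -4.]]
tool delta to pad [ 0.161638   -0.00136386  0.00097961]
```

View pics/w1.png

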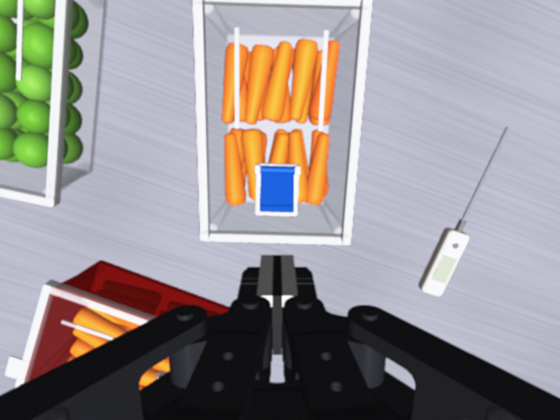

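View pics/s1.png

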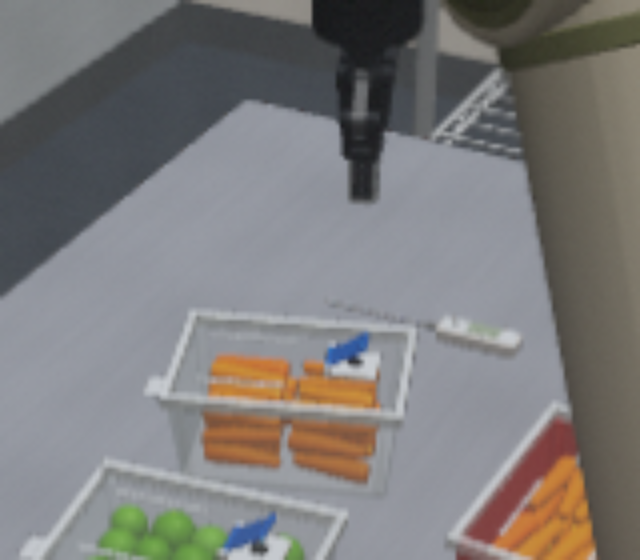

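The wrist view shows the flap at (278,189), centred on the fingers at column 277, and the predicted hinge and seat match within about 3 px. I'll descend to just above the flap, then slow down.

step_arm:
  rows:
    - [[0.025,0,0],0]
    - [[0.05,0,0],0]
    - [[0.075,0,0],0]
    - [[0.095,0,0],0]
    - [[0.105,0,0],0]
    - [[0.105,0,0],0]

```text
t: 2.28
eef_pos: [0.5483, -0.2472, 0.1495]
tool_rot: [[-0.003, 0.347, -0.938], [0.002, -0.938, -0.347], [-1.0, -0.003, 0.002]]
force: [-0.4, -0.2, -0.2]
width: 0.003
```

step_arm:
  rows:
    - [[0.003,0,0],0]
    - [[0.006,0,0],0]
    - [[0.009,0,0],0]
    - [[0.012,0,0],0]
    - [[0.015,0,0],0]
    - [[0.018,0,0],0]
    - [[0.018,0,0],0]

```text
t: 2.87
eef_pos: [0.5494, -0.2471, 0.1329]
tool_rot: [[-0.0, 0.348, -0.937], [0.0, -0.937, -0.348], [-1.0, -0.0, 0.0]]
force: [-0.3, -1.2, 0.1]
width: -0.003
```

```bash
python3 - <<'E'
from cell import robot
from h import *
s=robot.read_camera("side");cv2.imwrite("pics/s2.png",cv2.resize(s["color"][90:190,220:340,::-1],None,fx=6,fy=6,interpolation=cv2.INTER_CUBIC))
c=robot.read_camera("wrist");cv2.imwrite("pics/w2.png",c["color"][:,:,::-1]);print(robot.read_state()["force"])
E
```

```text
[-0.12503902  1.15054235 -0.40491284]
```

View pics/s2.png

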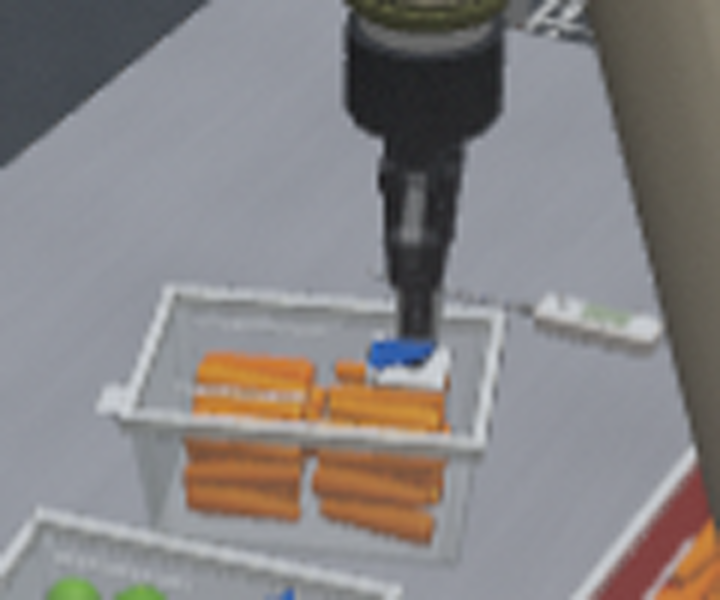

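View pics/w2.png

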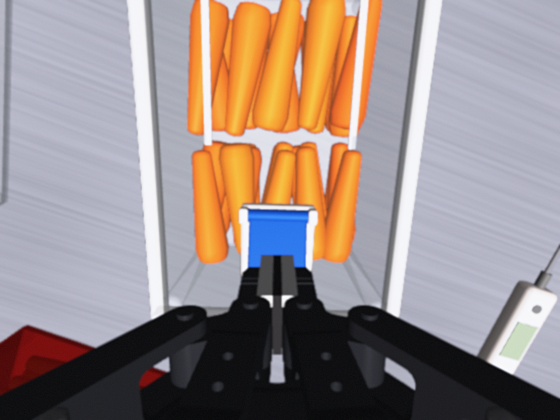

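The side view shows the fingertip on the flap's outer half and the flap half lowered. The wrist view shows it centred. I'll press on towards the seat.

step_arm:
  rows:
    - [[0.003,0,0],0]
    - [[0.006,0,0],0]
    - [[0.008,0,0],0]
    - [[0.01,0,0],0]
    - [[0.012,0,0],0]
    - [[0.012,0,0],0]
    - [[0.012,0,0],0]

```text
t: 3.55
eef_pos: [0.5495, -0.247, 0.1211]
tool_rot: [[-0.0, 0.348, -0.937], [0.0, -0.937, -0.348], [-1.0, -0.0, 0.0]]
force: [-0.3, 0.5, 0.2]
width: -0.002
```

step_arm:
  rows:
    - [[0.001,0,0],0]
    - [[0.001,0,0],0]
    - [[0.001,0,0],0]

```text
t: 3.8
eef_pos: [0.5495, -0.2471, 0.1204]
tool_rot: [[0.0, 0.348, -0.937], [-0.0, -0.937, -0.348], [-1.0, 0.0, -0.0]]
force: [-0.0, -0.7, 1.8]
width: 0.0
```

step_arm:
  rows:
    - [[0.001,0,0],0]
    - [[0.001,0,0],0]
    - [[0.001,0,0],0]

```text
t: 4.05
eef_pos: [0.5496, -0.2471, 0.1196]
tool_rot: [[0.0, 0.348, -0.937], [-0.0, -0.937, -0.348], [-1.0, 0.0, -0.0]]
force: [-0.1, 0.9, 4.8]
width: 0.002
```

step_arm:
  rows:
    - [[0.001,0,0],0]
    - [[0.001,0,0],0]
    - [[0.001,0,0],0]

```text
t: 4.3
eef_pos: [0.5496, -0.2472, 0.1188]
tool_rot: [[0.001, 0.348, -0.937], [-0.0, -0.937, -0.348], [-1.0, 0.001, -0.0]]
force: [-1.8, 0.6, 6.8]
width: -0.002
```

The force is rising about 3 N per mm, so the flap is on its stop. One more mm to be sure, then I'll withdraw.

step_arm:
  rows:
    - [[0.001,0,0],0]
    - [[0.001,0,0],0]
    - [[0.001,0,0],0]

```text
t: 4.55
eef_pos: [0.5496, -0.2472, 0.1181]
tool_rot: [[0.001, 0.348, -0.937], [-0.001, -0.937, -0.348], [-1.0, 0.001, -0.0]]
force: [-1.4, 1.5, 8.8]
width: -0.002
```

```bash
python3 - <<'E'
from cell import robot
from h import *
s=robot.read_camera("side");cv2.imwrite("pics/s3.png",cv2.resize(s["color"][90:190,220:340,::-1],None,fx=6,fy=6,interpolation=cv2.INTER_CUBIC));print(robot.read_state()["force"])
E
```

```text
[-2.96037408  1.65694122  9.75822284]
```

View pics/s3.png

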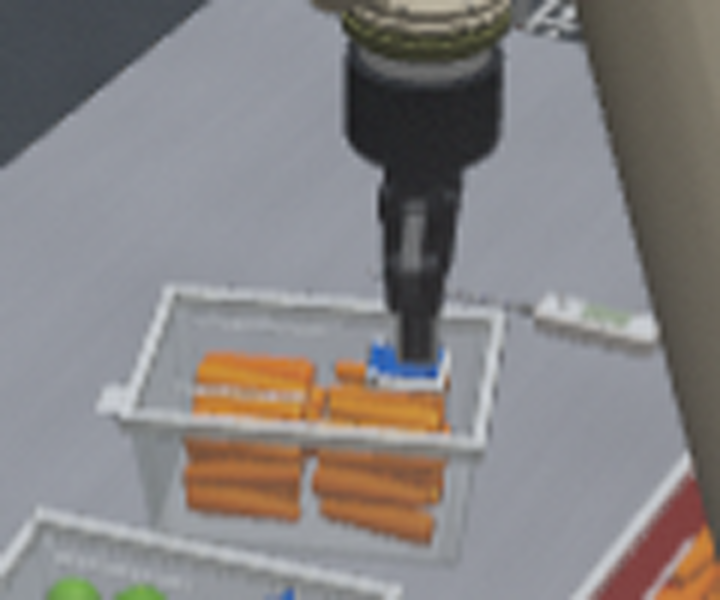

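The side view shows the flap flat on its white seat around (407,362), and the tub has not moved. Withdrawing straight up.

step_arm:
  rows:
    - [[-0.002,0,0],0]
    - [[-0.006,0,0],0]
    - [[-0.016,0,0],0]
    - [[-0.04,0,0],0]
    - [[-0.07,0,0],0]
    - [[-0.1,0,0],0]
    - [[-0.12,0,0],0]
    - [[-0.12,0,0],0]

```text
t: 5.27
eef_pos: [0.5506, -0.2478, 0.2425]
tool_rot: [[0.007, 0.348, -0.937], [-0.005, -0.937, -0.348], [-1.0, 0.007, -0.005]]
force: [-0.5, -0.3, 0.9]
width: 0.003
```

```bash
python3 - <<'E'
from cell import robot
from h import *
s=robot.read_camera("side");a=cv2.resize(s["color"][125:195,220:340,::-1],None,fx=5,fy=5,interpolation=cv2.INTER_CUBIC)
c=robot.read_camera("wrist");b=cv2.resize(c["color"][100:240,180:380,::-1],None,fx=3,fy=1.64);b=cv2.resize(c["color"][130:260,180:380,::-1],(600,390))[:240]
cv2.imwrite("pics/f.png",np.vstack([a,b]));st=robot.read_state();print(st["force"],st["eef_pos"],st["t"])
im=s["color"].astype(int);m=((im[...,2]>90)&(im[...,2]>im[...,0]+60)&(im[...,2]>im[...,1]+40)).astype(np.uint8)
k,_,q,ce=cv2.connectedComponentsWithStats(m)
for i in range(1,k):
    if q[i,4]>8: print(q[i],ce[i].round(1))
E
```

```text
[0.84333233 0.34514485 0.36775009] [ 0.54946848 -0.24708331  0.23773823] 5.3667
[454   0  48  13 207] [479.2   6.3]
[282 147  12   6  51] [287.1 149.3]
[256 188  13   9  49] [262.1 192.7]
[202 251  14   8  37] [208.7 254.9]
[298 284  14  15 161] [304.6 290.9]
```

View pics/f.png

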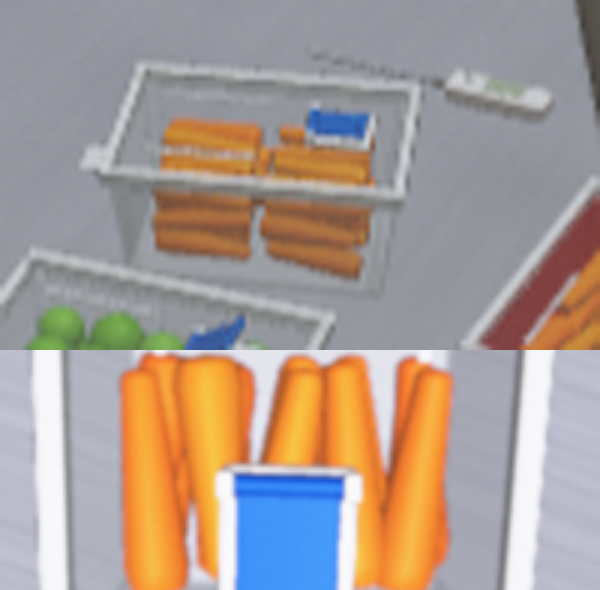

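The side view shows the flap lying flat in its seat, with the tub in place. The other flaps' blobs are at the same pixels as at the start. Handing in.

```bash
python3 - <<'E'
from cell import robot
print(robot.job_done())
E
```

```text
the job is handed in; nothing more can be done
None
```

The carrot tub's vent flap is shut, and I handed the job in after about 5.4 s of robot time. I pressed it down with the closed fingertips to about 9–10 N measured at the wrist, well under the 30 N limit. Then I raised the hand straight up, leaving the fingertips about 12 cm above the lid.

- **Flap:** after I withdrew, the side view showed it lying flat on its white seat. I judged this by eye and from the force rise, since the joint angle can't be read directly.
- **Carrot tub:** it showed no visible movement in the side view. I did not re-measure its position in mm.
- **Potato and sprout vents:** in the side view their flaps sat at exactly the same pixels as at the start, so both are still open.
- **Thermometer and marker:** the hand never went near either. The thermometer looked in place in the final picture, but I did not check the marker again.

No check failed or disagreed.

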